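# Slide the blank out over the riser's end for measuring

### The arm

A 7-joint arm with a two-finger parallel gripper is mounted at the origin on a cart in front of the work surface, level with it; the furniture and walls round the work are solid. World frame = base frame: x ahead of the robot, y to its left, z up, the work surface at z = 0. Lengths are in m, angles in rad, forces in N, time in s.
With the tool pointing down it reaches from about 0.425 to 0.825 m from the base axis. Payload 3.6 kg.
Tool frame: the origin (TCP) lies where the fingers leave the gripper's body, on its centre line; the fingertips stand 73 mm ahead of it and the grasp point (between the pads) lies 54 mm ahead of it; x points along the fingers, y is the direction in which the jaws open and shut, and the axes are right-handed (so a half turn about x gives the same grasp; the last joint's range is limited). The gripper opens to 85 mm and grips with 20 to 120 N. Pads are 22 mm wide; open, the fingers measure 114 mm over their backs; the gripper's body (76 mm by 85 mm) begins 54 mm behind the grasp point. The pads swing forward as they close: fully open they stand 13 mm farther back than shut.
Start: joints at [1.202, 0.615, -0.013, 1.423, 0.008, 1.103, -0.04], TCP at [0.218, -0.612, 0.304] pointing down, gripper open.
Joint ranges: [-3.12, 3.12], [-0.3, 2.06], [-1.34, 1.32], [0.26, 2.42], [-1.36, 4.5], [0.01, 1.98], [-2.84, 2.84]. Speed limits (rad/s): [2.79, 2.79, 3.14, 3.14, 3.14, 3.14, 3.14].

### API

Orientations are given as a unit quaternion [x, y, z, w].
In Python, from station import arm, snapshot, camera_info, ticket gives the robot as it stands. Calls block until the motion is done:
- arm.movep(position, orientation): joint-space move of the TCP to a pose.
- arm.line_to(position, velocity=0.15, ori=None): straight line of the TCP; ori=None keeps the orientation; velocity is the mean speed in m/s.
- arm.move_j(angles): joint-space move.
- arm.move_gripper(opening, effort=None): opening from 0.0 (shut) to 1.0 (fully open); effort is the grip in N (None keeps the last); returns when the fingers have stopped.
- arm.pause(seconds).
- arm.ik(position, orientation): joint angles nearest the present ones, or None.
- snapshot(name): name is "scene" or "top" or "wrist"; returns the picture (400x640x3 uint8, blue, green, red); there is no depth.
- camera_info(name): a dict with "fx", "fy", "cx", "cy" (pixels), "dist_coeffs" ([k1, k2, p1, p2, k3] as OpenCV has them; the pictures are not rectified), "R" (3x3) and "t" (3): a world point X has camera coordinates R X + t; the wrist camera has in their place "T_tool_cam" (4x4, takes a point from camera to tool coordinates, whose origin is the TCP and whose axes are the tool frame's). Camera axes: x right, y down, z forward; pixel columns grow to the right and rows downward; lengths in m; the calibration is good to about 2 mm. A picture is of the moment at which its call begins: read the wrist's pose just before it. camera_info takes no time and is no camera call.
A pose or a line that the arm cannot do raises arm.MotionError and nothing moves.
- ticket.finish_job(): hands the job in, once; it reports no verdict.
Readings, each from a call of its own:
- arm.read_time(): time.
- arm.read_joint_positions(): joint angles.
- arm.read_dq(): joint speeds.
- arm.read_effort(): joint torques, N m.
- arm.read_tool_pos(): TCP position.
- arm.read_eef_rot(): TCP orientation.
- arm.read_ft_force(): force on the tool from outside, world axes, zero at the start.
- arm.read_wrist_torque(): the same for the moment, N m.
- arm.read_opening(): opening from 0.0 (shut) to 1.0 (fully open).
Only numpy, scipy, OpenCV 4.12 (cv2) and the standard library are available. Lean on these libraries where they do the work, as an engineer would, in place of code of your own. Each camera call takes 0.05 s, during which the arm holds its last target. There are 200 camera calls.

### The job

Show the end of the steel blank so that it can be measured: with the fingertips only, push the blank on the dark riser so that its long side lies flat against the fence, and along the fence until its whole blue band stands out past the riser's open end while its red stripe is still wholly over the riser. Only push it, never lift or tip it, leave the micrometer, marker and bearing where they are, and draw the hand away at the end.

Things in the scene. Friction and masses are not known exactly. Their poses are not given: they have to be found in the camera images.
- riser: Dark steel riser block fixed to the table: 120 (x) x 300 (y) x 45 mm high, flat top. Along its whole far (+x) side runs an aluminium fence, 10 mm thick and standing 10 mm above the top; the fence's face towards -x is at x = +50 mm. The open end is the one at -y (y = -150 mm); nothing stands beyond it on the top. Origin: centre of its underside on the table; z up. It stands with its long (y) axis roughly across the robot's view, turned up to 0.25 rad.
- riser_end (a point): Middle of the top edge of the riser's open end, at (0, -150, 45) mm in the riser's frame; same axes as the riser.
- blank: Loose bright steel blank, a flat plate 70 (x) x 130 (y) x 6 mm thick, about 0.4 kg, lying flat on the riser's top, not yet against the fence and turned a little. A blue band covers its first 28 mm at its -y end (the end towards the riser's open end); a red stripe 10 mm wide lies from 50 to 60 mm from that same end. Origin: centre of its underside; z up; it starts with y within about 0.12 rad of the riser's y. It slides with ordinary dry friction.
- blank_end (a point): Middle of the lower edge of the blank's blue end, at (0, -65, 0) mm in the blank's frame.
- micrometer: Loose green-framed micrometer, 61x130x16 mm, lying on the table on the robot's side of the riser. Origin: centre of its underside. Not to be disturbed.
- marker: Loose blue and white marker pen, 16x137x18 mm, lying on the table on the robot's side of the riser. Origin: centre of its underside. Not to be disturbed.
- bearing: Loose steel ball bearing, 29 mm across, 10 mm high, lying on the table beyond the riser's open end. Origin: centre of its underside. Not to be disturbed.
There are look-alikes about, which are no part of the job. Of the things shaped like the blank, the steel one is meant.

How it is judged:
At the end, for the whole second after the job is handed in: The blank lies flat and at rest on the riser, its blue end 27 to 51 mm past the riser's open end (blue band out, red stripe still over the riser), its long side against the fence (gap under 4 mm at the middle, square to within 0.05 rad) (y of blank_end in the frame of riser_end between -0.051 and -0.027 m and x of blank in the frame of riser above 0.011 m and angle between the y axis of blank and the y axis of riser, either way round below 0.05 rad and z of blank in the frame of riser between 0.043 and 0.047 m and angle between blank's own z axis and vertical below 0.03 rad and linear speed of blank below 0.01 m/s); the robot touches nothing.
It fails at once if the blank is lifted or falls off the riser (z of blank in the frame of riser above 0.052 m or z of blank in the frame of riser below 0.038 m).
It fails at once if the blank is tipped (angle between blank's own z axis and vertical above 0.15 rad).
It fails at once if the micrometer is disturbed (moved more than 10 mm) (distance of micrometer from where it was at the start of the episode above 0.01 m).
It fails at once if the marker is disturbed (moved more than 10 mm) (distance of marker from where it was at the start of the episode above 0.01 m).
It fails at once if the bearing is disturbed (moved more than 10 mm) (distance of bearing from where it was at the start of the episode above 0.01 m).
It also fails if it takes over 64 s, if anything falls off the work surface, if the arm or the gripper's body presses on something with over 40 N, if the wrist force passes 120 N, or if a joint passes its speed limit or range.

## Working session

There is one attempt and no reset: what is moved stays moved. The work goes in short steps, each a Python script; the robot and the scene stay as the last script left them, time stands still between calls to the robot, and variables do not carry over. Pictures are saved under pics/ and viewed, about 8 in all and at most 12, crops included, and the job is handed in when it is done.

```bash
ls; mkdir -p pics; python3 - <<'E'
from station import arm, snapshot, camera_info
import cv2
for n in("top","scene"):
    cv2.imwrite(f"pics/{n}0.png",snapshot(n))
    print(n,camera_info(n))
print(camera_info("wrist"),arm.read_time(),arm.read_tool_pos(),arm.read_eef_rot())
E
```

```text
pics
top {'fx': 441.2500356748879, 'fy': 441.2500356748879, 'cx': 317.71208550878, 'cy': 193.2640817563626, 'dist_coeffs': array([-0.00348317,  0.        ,  0.        ,  0.        ,  0.        ]), 'R': array([[ 0.01499596, -0.99984149, -0.00959751],
       [-0.98353637, -0.01302127, -0.18024052],
       [ 0.18008698,  0.01214238, -0.98357574]]), 't': array([-0.17580221,  0.55183053,  0.86457493])}
scene {'fx': 508.05222402998174, 'fy': 508.05222402998174, 'cx': 312.1863573039686, 'cy': 198.17008034786483, 'dist_coeffs': array([-0.12661568,  0.        ,  0.        ,  0.        ,  0.        ]), 'R': array([[-0.85676183, -0.51515652, -0.02393596],
       [-0.29562995,  0.52863627, -0.79570511],
       [ 0.42256609, -0.67465358, -0.60521107]]), 't': array([0.40859055, 0.28317214, 0.67120201])}
{'fx': 280.01829483442447, 'fy': 280.01829483442447, 'cx': 320.47166135251297, 'cy': 204.55784632587114, 'dist_coeffs': array([0.00238437, 0.        , 0.        , 0.        , 0.        ]), 'T_tool_cam': array([[-2.20171207e-04, -3.15570686e-01,  9.48902046e-01,
        -7.04837134e-02],
       [ 9.99999957e-01,  1.14321934e-04,  2.70046682e-04,
        -6.73241271e-04],
       [-1.93699134e-04,  9.48902065e-01,  3.15570647e-01,
        -8.13552850e-02],
       [ 0.00000000e+00,  0.00000000e+00,  0.00000000e+00,
         1.00000000e+00]])} 0.1 [ 0.21830287 -0.61169297  0.30284975] [-0.69658778 -0.12143211  0.69689595 -0.11981543]
```

View pics/top0.png

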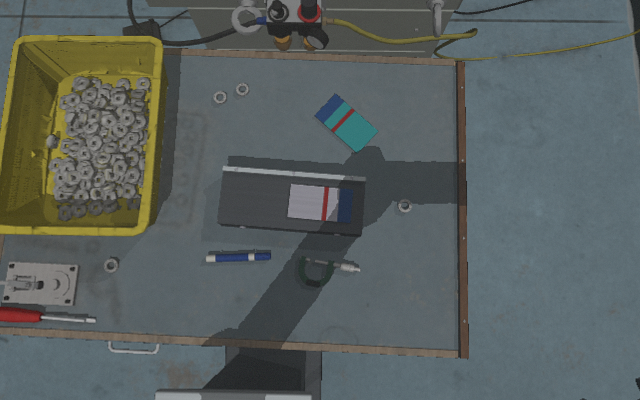

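View pics/scene0.png

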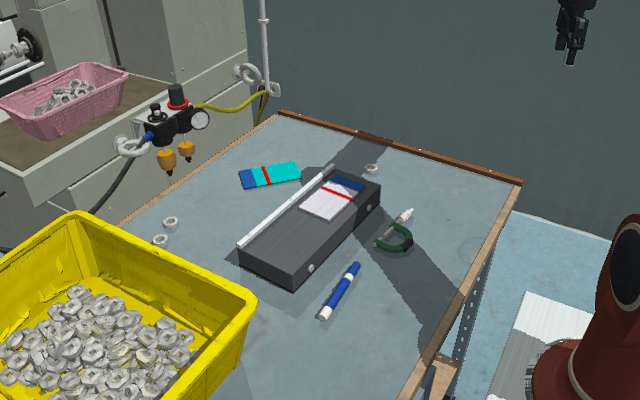

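The top view shows two blank-shaped plates: a teal one lying on the table at (346,124), and a bright steel one on the dark riser at (320,203). The steel one on the riser fits the description. I'll confirm it in an enlarged crop.

```bash
python3 - <<'E'
import cv2
im=cv2.imread("pics/top0.png")[150:245,210:370]
cv2.imwrite("pics/crop.png",cv2.resize(im,None,fx=5,fy=5,interpolation=cv2.INTER_CUBIC))
E
```

```text
(no output)
```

View pics/crop.png

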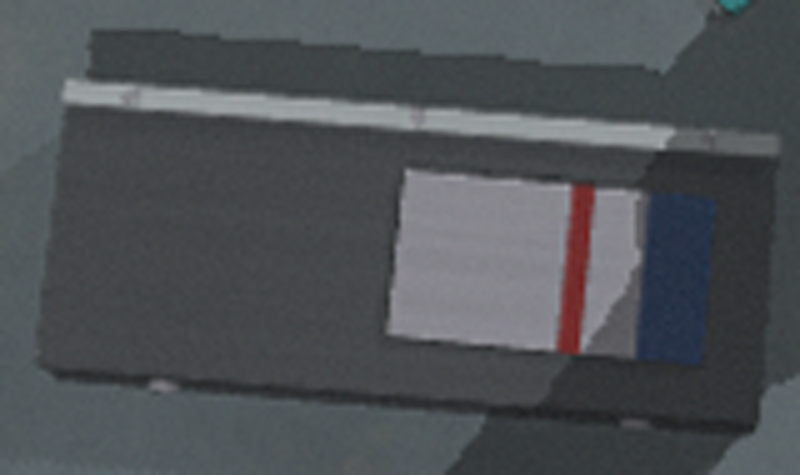

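Confirmed: the steel blank is on the riser. Its crop corners are about (405,168), (715,197), (702,365) and (387,335), with blue at the right (open) end. Next I fit the poses.

```bash
cat > h.py <<'E'
from station import arm, snapshot, camera_info
import numpy as np, cv2
from scipy.optimize import least_squares
from scipy.spatial.transform import Rotation as R
def cam(name):
    c=camera_info(name)
    K=np.array([[c["fx"],0,c["cx"]],[0,c["fy"],c["cy"]],[0,0,1]])
    if "R" in c: return K,c["dist_coeffs"],c["R"],c["t"]
    Tw=np.eye(4);Tw[:3,:3]=R.from_quat(arm.read_eef_rot()).as_matrix();Tw[:3,3]=arm.read_tool_pos()
    T=np.linalg.inv(Tw@c["T_tool_cam"]);return K,c["dist_coeffs"],T[:3,:3],T[:3,3]
def place(p,pts):
    c,s=np.cos(p[2]),np.sin(p[2]);q=np.array(pts,float)
    return np.c_[p[0]+c*q[:,0]-s*q[:,1],p[1]+s*q[:,0]+c*q[:,1],q[:,2]]
def proj(C,X): return cv2.projectPoints(np.float64(X),cv2.Rodrigues(C[2])[0],C[3],C[0],C[1])[0][:,0]
def fit(C,pts,px):
    r=least_squares(lambda p:(proj(C,place(p,pts))-px).ravel(),[.55,0,0]);return r.x,r.fun.reshape(-1,2)
E
python3 - <<'E'
from h import *
C=cam("top"); f=lambda a:(np.array(a)+.5)/5-.5+[210,150]
r,e=fit(C,np.array([[-60,150,45],[-60,-150,45],[60,-150,55],[60,150,55],[50,-150,55],[50,150,55]])/1e3,f([[38,368],[757,421],[780,135],[65,80],[778,155],[65,105]]))
print("riser",r,e.round(1).tolist())
b,e=fit(C,np.array([[-35,65,51],[-35,-65,51],[35,-65,51],[35,65,51]])/1e3,f([[387,335],[702,365],[715,197],[405,168]]))
print("blank",b,e.round(1).tolist())
d=b-r;c,s=np.cos(r[2]),np.sin(r[2]);print("blank in riser",c*d[0]+s*d[1],-s*d[0]+c*d[1],d[2])
def back(u,z):
    n=cv2.undistortPoints(np.float64([[u]]),C[0],C[1])[0,0];v=C[2].T@np.r_[n,1];o=-C[2].T@C[3];return (o+v*(z-o[2])/v[2])[:2]
for n,u in dict(mic1=(303,262),mic2=(360,268),mic3=(315,285),pen1=(206,259),pen2=(271,256),bear=(404,206)).items():
    p=back(u,.01);d=p-r[:2];print(n,p.round(3),"riserframe",(c*d[0]+s*d[1]).round(3),(-s*d[0]+c*d[1]).round(3))
E
```

```text
riser [ 0.54010844 -0.11393371 -0.06238853] [[-0.6, 0.0], [1.1, 0.5], [0.3, -0.5], [-0.4, -0.0], [0.5, 0.2], [-0.9, -0.4]]
blank [ 0.53420024 -0.17302166 -0.08076087] [[-0.2, -0.0], [0.1, -0.1], [0.3, 0.0], [-0.2, 0.1]]
blank in riser -0.002212685775211973 -0.05934135786386912 -0.018372342159867307
mic1 [ 0.414 -0.139] riserframe -0.124 -0.033
mic2 [ 0.403 -0.258] riserframe -0.127 -0.153
mic3 [ 0.367 -0.165] riserframe -0.169 -0.062
pen1 [0.417 0.066] riserframe -0.134 0.172
pen2 [ 0.426 -0.071] riserframe -0.117 0.036
bear [ 0.536 -0.353] riserframe 0.011 -0.239
```

```bash
cat >> h.py <<'E'
RS=np.array([0.54010844,-0.11393371,-0.06238853])
def W(x,y,z): return place(RS,[[x,y,z]])[0]
def quats():
    out=[]
    for s in(1,-1):
        ty=s*np.array([np.cos(RS[2]),np.sin(RS[2]),0]);tx=np.array([0,0,-1.]);out.append(R.from_matrix(np.c_[tx,ty,np.cross(tx,ty)]).as_quat())
    return out
def inR(p):
    d=np.array(p)[:2]-RS[:2];c,s=np.cos(RS[2]),np.sin(RS[2]);return np.array([c*d[0]+s*d[1],-s*d[0]+c*d[1],p[2]])
def stat(): print("t",round(arm.read_time(),2),"tool(riser)",inR(arm.read_tool_pos()).round(4),"F",np.round(arm.read_ft_force(),2))
E
python3 - <<'E'
from h import *
q0=arm.read_joint_positions(); p=W(-.062,-.059,.25)
for q in quats(): print(q, np.round(arm.ik(p,q),2) if arm.ik(p,q) is not None else None)
q=min(quats(),key=lambda q:np.abs(np.array(arm.ik(p,q))-q0).max() if arm.ik(p,q) is not None else 9)
arm.move_gripper(0.0); stat()
arm.movep(p,q); arm.pause(.3); stat(); print(arm.read_opening())
C=cam("wrist"); im=snapshot("wrist").copy()
X=np.array([[-60,150,45],[-60,-150,45],[60,-150,55],[60,150,55],[50,-150,45],[50,150,45]])/1e3
for u in proj(C,place(RS,X)): cv2.circle(im,tuple(int(v) for v in u),3,(0,255,255),1)
for u in proj(C,place([.5342,-.17302,-.08076],np.array([[-35,65,51],[-35,-65,51],[35,-65,51],[35,65,51]])/1e3)): cv2.circle(im,tuple(int(v) for v in u),3,(0,255,0),1)
cv2.imwrite("pics/w1.png",im)
E
```

```text
[ 0.51535135  0.48416215 -0.51535135  0.48416215] [ 0.56  0.48 -0.37  1.9   0.24  0.8  -0.01]
[-0.48416215  0.51535135  0.48416215  0.51535135] [-0.01  0.49  0.45  1.92 -0.29  0.8  -2.61]
t 0.87 tool(riser) [-0.2899 -0.5173  0.3039] F [0.44 0.38 0.55]
t 3.03 tool(riser) [-0.062  -0.0595  0.25  ] F [ 0.54 -0.39  0.11]
-0.0018311287841359617
```

View pics/w1.png

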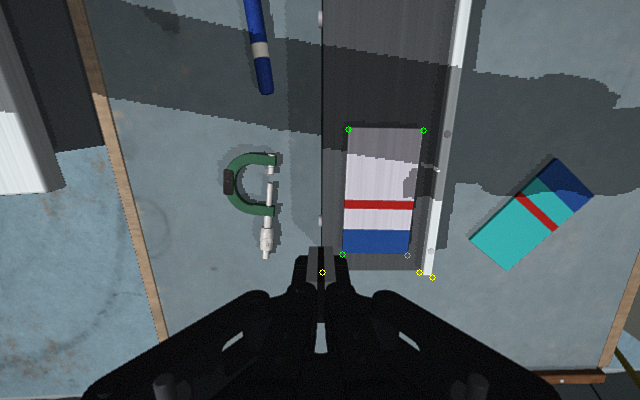

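The overlay agrees with the picture to about 2 mm: blank corners at (348,129) and (423,130), riser edge at column 322. Now I descend with a force guard beside the blank and push it to the fence.

```bash
cat >> h.py <<'E'
def F(): return np.mean([arm.read_ft_force() for _ in range(3)],axis=0)
def descend(x,y,z=.1208):
    arm.line_to(W(x,y,.16),.15); arm.line_to(W(x,y,.128),.06); arm.pause(.2); f0=F()
    for h in np.arange(.127,z-1e-6,-.001):
        arm.line_to(W(x,y,h),.03)
        if F()[2]-f0[2]>4: print("touch at",h); arm.line_to(W(x,y,h+.0015),.03); h+=.0015; break
    arm.pause(.2); stat(); return h,F()
def push(a,b,h,f0,lim,step=.002):
    a,b=np.array(a),np.array(b);n=int(np.ceil(np.linalg.norm(b-a)/step));log=[]
    ax=place([0,0,RS[2]],[np.r_[(b-a)/np.linalg.norm(b-a),0]])[0]
    for k in range(1,n+1):
        p=a+(b-a)*k/n; arm.line_to(W(*p,h),.02); f=F()-f0; log.append((round(-f@ax,1),round(f[2],1)))
        if -f@ax>lim: print("limit at",p); break
    print(log); stat(); return p
E
python3 - <<'E'
from h import *
h,f0=descend(-.058,-.059)
p=push([-.058,-.059],[-.030,-.059],h,f0,10)
E
```

```text
t 6.67 tool(riser) [-0.058 -0.059  0.121] F [-0.43 -0.06 -0.08]
[(np.float64(-0.8), np.float64(0.4)), (np.float64(-0.5), np.float64(-0.2)), (np.float64(-0.4), np.float64(-0.8)), (np.float64(0.1), np.float64(0.1)), (np.float64(-0.1), np.float64(0.6)), (np.float64(-0.0), np.float64(0.5)), (np.float64(0.1), np.float64(0.1)), (np.float64(1.3), np.float64(1.2)), (np.float64(1.5), np.float64(-0.6)), (np.float64(1.2), np.float64(-0.7)), (np.float64(0.9), np.float64(-1.4)), (np.float64(0.6), np.float64(-0.3)), (np.float64(1.8), np.float64(0.2)), (np.float64(0.6), np.float64(0.2)), (np.float64(1.4), np.float64(-0.1))]
t 10.42 tool(riser) [-0.0297 -0.059   0.121 ] F [-1.8  -0.31 -0.21]
```

Contact came at about x = -0.043, so the closed fingers are thinner than I assumed. I continue until the fence resists.

```bash
python3 - <<'E'
from h import *
f0=np.array([-.43,-.06,-.08])
p=push([-.030,-.059],[-.014,-.059],.121,f0,8,.001)
arm.line_to(W(p[0]-.015,-.059,.121),.05)
# lift, go behind the +y end
arm.line_to(W(p[0]-.015,-.059,.16),.15)
arm.line_to(W(.015,.04,.16),.15)
C=cam("top"); im=snapshot("top")[150:245,210:370]
cv2.imwrite("pics/t2.png",cv2.resize(im,None,fx=5,fy=5,interpolation=cv2.INTER_CUBIC)); stat()
E
```

```text
limit at [-0.023 -0.059]
[(np.float64(1.8), np.float64(1.0)), (np.float64(2.0), np.float64(0.1)), (np.float64(3.4), np.float64(2.3)), (np.float64(4.9), np.float64(2.9)), (np.float64(6.6), np.float64(4.4)), (np.float64(7.6), np.float64(5.6)), (np.float64(8.4), np.float64(7.7))]
t 12.17 tool(riser) [-0.0265 -0.0589  0.1207] F [-8.81  0.9   7.57]
t 13.97 tool(riser) [0.0143 0.0383 0.1596] F [0.23 0.23 0.35]
```

View pics/t2.png

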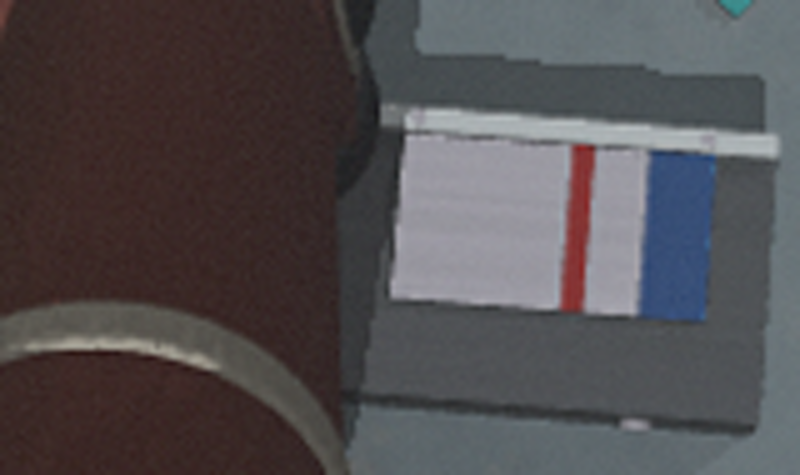

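The blank lies along the fence: its upper edge runs from (405,137) to (715,155) in the crop, parallel to the fence face. Now I push along the fence from the +y end.

```bash
python3 - <<'E'
from h import *
h,f0=descend(.015,.030)
p=push([.015,.030],[.015,-.047],h,f0,12,.0035)
arm.line_to(W(.015,-.02,h),.08); arm.line_to(W(.015,-.02,.16),.15); arm.line_to(W(-.05,.04,.16),.15)
im=snapshot("top")[150:245,210:370]
cv2.imwrite("pics/t3.png",cv2.resize(im,None,fx=5,fy=5,interpolation=cv2.INTER_CUBIC)); stat()
E
```

```text
t 17.06 tool(riser) [0.015 0.03  0.121] F [-0.29 -0.04 -0.03]
[(np.float64(-0.4), np.float64(-0.0)), (np.float64(-0.4), np.float64(0.2)), (np.float64(0.5), np.float64(-0.3)), (np.float64(2.0), np.float64(1.1)), (np.float64(2.6), np.float64(0.8)), (np.float64(1.3), np.float64(1.0)), (np.float64(1.0), np.float64(1.5)), (np.float64(1.6), np.float64(2.4)), (np.float64(2.4), np.float64(1.8)), (np.float64(1.7), np.float64(1.4)), (np.float64(1.8), np.float64(1.6)), (np.float64(2.3), np.float64(0.5)), (np.float64(1.7), np.float64(1.4)), (np.float64(1.3), np.float64(1.0)), (np.float64(1.8), np.float64(1.0)), (np.float64(1.9), np.float64(1.2)), (np.float64(2.5), np.float64(1.8)), (np.float64(1.8), np.float64(1.8)), (np.float64(2.5), np.float64(1.3)), (np.float64(2.5), np.float64(1.5)), (np.float64(2.1), np.float64(1.8)), (np.float64(1.0), np.float64(1.2))]
t 24.21 tool(riser) [ 0.015  -0.0475  0.121 ] F [-0.03  0.99  1.16]
t 25.89 tool(riser) [-0.0491  0.039   0.1598] F [-0.22 -0.09  0.45]
```

View pics/t3.png

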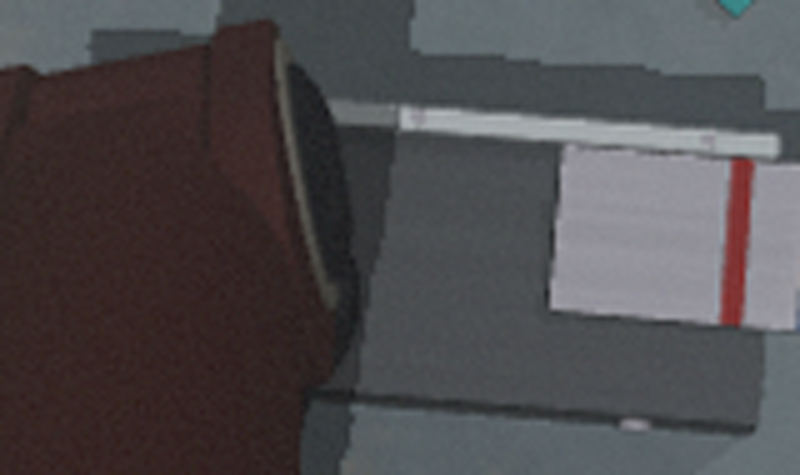

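Seen from the top, the red stripe (crop 720–755) is still over the riser and the trailing end is at (557,225). I seat it lightly against the fence once more, withdraw, and measure.

```bash
python3 - <<'E'
from h import *
h,f0=descend(-.045,-.110)
p=push([-.045,-.110],[-.016,-.110],h,f0,6,.0015)
arm.line_to(W(-.05,-.110,h),.05); arm.line_to(W(-.05,-.110,.18),.15); 
arm.line_to(W(-.09,.07,.25),.25); arm.pause(.3); stat()
im=snapshot("top")[150:255,265:425]
cv2.imwrite("pics/t4.png",cv2.resize(im,None,fx=5,fy=5,interpolation=cv2.INTER_CUBIC))
E
```

```text
t 29.88 tool(riser) [-0.045 -0.11   0.121] F [0.19 0.62 0.07]
limit at [-0.02325 -0.11   ]
[(np.float64(-1.7), np.float64(0.3)), (np.float64(0.1), np.float64(-0.3)), (np.float64(0.2), np.float64(0.0)), (np.float64(-0.0), np.float64(0.3)), (np.float64(-0.5), np.float64(-0.0)), (np.float64(0.4), np.float64(-0.3)), (np.float64(0.5), np.float64(-1.2)), (np.float64(-0.6), np.float64(-0.1)), (np.float64(0.7), np.float64(-0.5)), (np.float64(0.3), np.float64(0.1)), (np.float64(1.0), np.float64(0.2)), (np.float64(1.2), np.float64(-0.6)), (np.float64(3.7), np.float64(1.7)), (np.float64(5.4), np.float64(3.6)), (np.float64(7.1), np.float64(5.8))]
t 33.62 tool(riser) [-0.0267 -0.1102  0.1206] F [-6.93  0.4   5.88]
t 36.09 tool(riser) [-0.09    0.0691  0.2496] F [-0.78 -0.34  1.24]
```

View pics/t4.png

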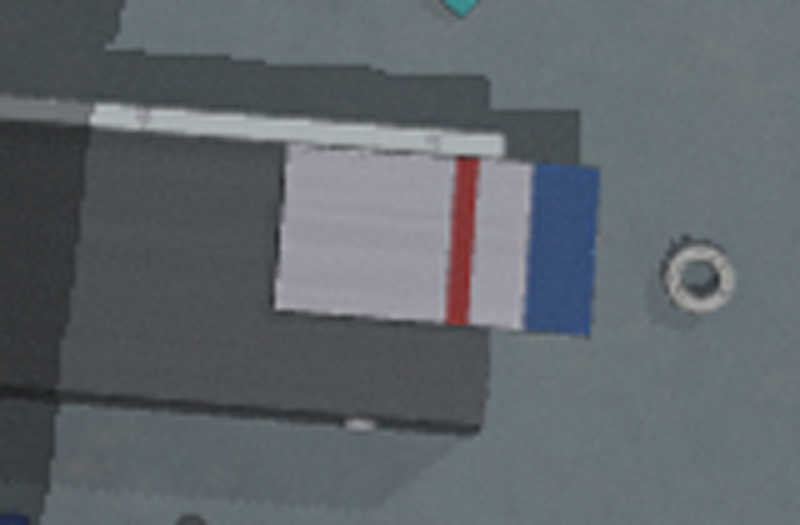

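```bash
python3 - <<'E'
from h import *
from station import ticket
f=lambda a:(np.array(a)+.5)/5-.5+[265,150]
b,e=fit(cam("top"),np.array([[-35,65,51],[-35,-65,51],[35,-65,51],[35,65,51]])/1e3,f([[275,308],[590,336],[600,167],[285,146]]))
print("blank in riser",inR([*b[:2],0]),b[2]-RS[2],"end past",inR(place(b,[[0,-.065,0]])[0])[1]+.15,np.abs(e).max())
if abs(b[2]-RS[2])<.03: ticket.finish_job(); print("done",arm.read_time())
E
```

```text
blank in riser [ 0.01403491 -0.1243942   0.        ] -0.0016853284511869765 end past -0.03939411021279818 0.47607354001019075
the job is handed in; nothing more can be done
the job is handed in; nothing more can be done
```

The job is handed in: the steel blank lies against the fence with its blue band past the riser's open end. I pushed it to the fence with the shut fingertips, then along the fence from its far end. A last light side push (7 N) seated it again, and I drew the hand away.

| Check | Measured (top camera) | Required |
|---|---|---|
| Blue end past the open end | 39 mm | 27 to 51 mm |
| Blank x in riser frame | 14 mm (about 1 mm gap) | above 11 mm |
| Angle to the riser | -0.002 rad | within 0.05 rad |

- **Picture:** the last top picture shows the whole blue band out and the red stripe still over the riser.
- **Accuracy:** the camera calibration is good to about 2 mm. The x margin of about 3 mm is therefore the tightest, though the fence resisted firmly at the end of the push.
- **Flatness:** I did not measure blank height or tilt directly. Vertical force during the pushes stayed under 8 N.
- **Other objects:** the fingers never went near the micrometer, marker or bearing. The bearing was in its place in the last picture. I did not measure the micrometer and marker again at the end.
- **Time:** the last reading before hand-in was about 36 s of the 64 s allowed. No check failed or disagreed.

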